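Lock the spindle of the impeller run-out stand

TASK

Lock the spindle of the impeller stand so that its hub nut can be worked on: take the long lock pin out of the pin block and stand it in the guide bush on top of the bearing housing, so that it rests on the spindle. Turn the spindle slowly with its crank until you feel the pin drop into the spindle's hidden cross hole and stop it, without forcing the crank against the pin; then ease off and push the pin down through the spindle until its collar sits on the bush, and let go. Leave the other things where they are.

Things in the scene. Friction and masses are not known exactly. Their poses are not given: they have to be found in the camera images.
- stand: Impeller run-out stand, bolted down: dark steel base 92 x 66 x 10 mm, on it a grey bearing housing 44 x 46 mm, top face 104 mm high. Origin: centre of the base's underside, straight below the guide bush. x points along the spindle, away from the crank towards the black impeller (55 mm wheel) on the far end; z up.
- bush_mouth (a point): Centre of the upper rim of the steel guide bush on the housing, 116 mm above the base's underside: vertical bore 11 mm wide, a sleeve 21 mm across standing 12 mm above the housing. A spring plunger low in it lets the pin drop only some 6 to 10 mm into the cross hole by its own weight; then it is pushed (3 to 15 N) and stays where left. Fully home its tip is 44 mm above the base's underside.
- crank_axis (a point): Point on the spindle's axis (fixed to the stand, 68 mm high, 87 mm from the bush towards the crank), in the plane in which the middle of the crank grip goes round. x along the axis.
- grip_mid (a point): Middle of the crank's black grip, 14.4 mm thick and 44 mm long, parallel to the spindle, sticking out away from the housing, spinning freely on its axle. It circles the axis at 35 mm radius, either way without end, with under 2 N; its angle does not show where the cross hole is. With the pin in the hole it stops hard within about 25 degrees; over about 20 N there would bend the pin.
- lock_pin: The lock pin, 102 mm long, 70 g, upright in the pin block with its tip on the bench at the start. Origin: centre of its tip; z along the pin towards the head. Pilot end 6 mm thick and 9 mm long, cone to 13 mm, then a 10 mm thick shank up to a collar 18 mm across whose underside is 72 mm from the tip (4 mm thick), a neck, and a round ribbed knob 18 mm across from 86 to 102 mm.
- short_pin: A shorter setting pin in the other end hole of the block, not needed: wide flat knob 24 mm across, top 63 mm high.
- pin_block: Black plastic block 36 x 110 x 40 mm, fixed, with three through holes 11 mm wide in a row 36 mm apart along its y; the pins stand in the end ones. Origin: centre of its underside.
- spare_wheel: Spare black impeller, 55 mm across and 20 mm high, lying on the bench; leave alone.
- tachometer: Orange hand tachometer 54 x 114 x 30 mm, lying on the bench; leave alone.
- spindle_mid (a point): Where the spindle's axis passes under the bush, 68 mm above the base's underside. The spindle, 28 mm thick here, lies along x, its top 34 mm below the bush's rim. Its cross hole, 11.4 mm wide, goes right through, so it comes up every half turn; at the start it is at least 20 degrees away from the bush.
- feeler_gauge: Folded steel feeler gauge, 18 x 100 x 10 mm, lying flat on the bench; leave alone.

How it is judged:
On the way, in this order (a step that is already met when the one before it is completed fails the run):
1. the lock pin stands in the guide bush, resting on the spindle (z of lock_pin in the frame of stand below 0.085 m and horizontal distance between lock_pin and bush_mouth below 0.004 m), for 0.2 s.
2. the spindle has been turned so far that the pin has dropped into its cross hole (z of lock_pin in the frame of stand below 0.0785 m and horizontal distance between lock_pin and bush_mouth below 0.004 m), for 0.2 s.
At the end, for the whole second after the job is handed in: The lock pin is through the spindle and fully home in the bush: its collar within 3 mm of the bush's rim, upright within 0.08 rad, at rest and let go (z of lock_pin in the frame of stand below 0.047 m and horizontal distance between lock_pin and bush_mouth below 0.004 m and angle between lock_pin's own z axis and vertical below 0.08 rad and linear speed of lock_pin below 0.01 m/s); the robot touches nothing.
It fails at once if the lock pin is forced: its contact forces with the bush and the spindle add up to more than 200 N (some 20 N at the crank grip against the pin) (contact force between lock_pin and stand above 200 N).
It fails at once if the short pin is taken out or shifted by more than 15 mm (distance of short_pin from where it was at the start of the episode above 0.015 m).
It fails at once if a bystander is pushed by more than 30 mm (distance of any of feeler_gauge, tachometer, spare_wheel from where it was at the start of the episode above 0.03 m).
It also fails if it takes over 67 s, if anything falls off the work surface, if the arm or the gripper's body presses on something with over 40 N, if the wrist force passes 120 N, or if a joint passes its speed limit or range.

ROBOT

A 6-joint arm with a two-finger parallel gripper is mounted at the origin on a cart in front of the work surface, level with it; the furniture and walls round the work are solid. World frame = base frame: x ahead of the robot, y to its left, z up, the work surface at z = 0. Lengths are in m, angles in rad, forces in N, time in s.
With the tool pointing down it reaches from about 0.25 to 0.725 m from the base axis. Payload 4 kg.
Tool frame: the origin (TCP) lies midway between the tips of the shut fingers; the grasp point (between the pads) lies 19 mm behind it; z points along the fingers, y is the line along which they close (so a half turn about z gives the same grasp; the last joint's range is limited). The gripper opens to 85 mm and grips with 20 to 120 N. Pads are 22 mm wide; open, the fingers measure 114 mm over their backs; the gripper's body (76 mm by 85 mm) begins 54 mm behind the grasp point. The pads swing forward as they close: fully open they stand 13 mm farther back than shut.
Start: joints at [-1.243, 0.241, 0.005, 1.335, 0, 1.571], TCP at [0.161, -0.473, 0.231] pointing down, gripper open.
Joint ranges: [-2.72, 2.72], [-1.05, 1.87], [-1.09, 1.28], [-1.99, 2.15], [-1.42, 1.44], [-3.14, 3.14]. Speed limits (rad/s): [2.79, 2.79, 3.14, 3.14, 3.14, 3.14].

INTERFACE

Orientations are given as a unit quaternion [x, y, z, w].
In Python, from workcell import bot gives the robot as it stands. The module is installed in compiled form; this text tells all that it offers.
- The arm moves only by the tool jog_arm, never from a script. Its argument "deltas" is a list of rows, each an object with "fingers": the opening, from 0 (shut) to 1 (fully open); "delta_pos": the shift along the tool's x, y, z normalised to -1 to 1, where 1 is 300 mm, a list of three; "yaw": the turn about the tool's z normalised to -1 to 1, where 1 is pi/4 rad. A call has 1 to 12 rows; each row is the pose to reach, as a shift and turn from the pose commanded when the call began, along the tool's axes at that moment; what a row does not reach only later rows make up. A row lasts 1/10 s, in which the tool goes at most 50 mm and 8.59 degrees, less where a joint would pass 70% of its speed; a pose out of reach is approached as far as the arm can. A call with a number of a shift or a turn outside -1 to 1 is refused whole. A call with a gripper value outside its range is refused whole. The fingers move at their own pace and stop on an object; the grip force is fixed at half the most. Time passes only in rows, so rows that repeat a pose let the fingers close. It gives the time, the measured TCP pose, the force, the opening and the grip force at its end, in the units of the state.
- bot.get_obs(): the state, without advancing time (a new reading comes with each control period).
- bot.camera(name): name is "scene" or "side" or "wrist"; returns a dict with "image" (420x560x3 uint8, red, green, blue), "range_z" (420x560 float32, m along the optical axis (not along the pixel's ray), 0 where there is no reading), "fx", "fy", "cx", "cy" (pixels), "rvec" (rotation vector, rad) and "tvec" (3), from world to camera coordinates, as OpenCV has them. Camera axes: x right, y down, z forward; pixel columns grow to the right and rows downward; lengths in m; the calibration is good to about 2 mm. A picture is of the moment at which its call begins.
- bot.job_done(): hands the job in; it is judged then, once.
The state is a dict: "clock": time; "joint_pos": joint angles; "joint_vel": joint speeds; "tau": joint torques, N m; "eef_pos": TCP position; "tool_rot": TCP orientation; "ft_force": force on the tool from outside, world axes, zero at the start; "ft_torque": the same for the moment, N m; "grip_width": finger opening in m; "grasp_force": force on a finger pad.
Only numpy, scipy, OpenCV 4.12 (cv2) and the standard library are available. Lean on these libraries where they do the work, as an engineer would, in place of code of your own. Each camera call takes 0.05 s, during which the arm holds its last target. There are 200 camera calls.

## Working session

There is one attempt and no reset: what is moved stays moved. The work goes in short steps, Python scripts to look and compute and a tool call to move; the robot and the scene stay as the last step left them, time stands still between calls to the robot, and variables do not carry over. Pictures are saved under pics/ and viewed, at most 10 in all, crops included, and the job is handed in when it is done.

Besides the shell and the picture viewer there is one more tool, called after ">>>" as name(argument=value, ...) on one line, values as JSON. jog_arm: Moves the arm, as the interface text tells. Scaled input: -1 to 1 covers 300 mm each way for a shift and pi/4 rad each way for a turn. Its arguments: {"type":"object","properties":{"deltas":{"type":"array","items":{"type":"object","properties":{"fingers":{"type":"number"},"delta_pos":{"type":"array","items":{"type":"number"}},"yaw":{"type":"number"}}}}},"required":["deltas"]}

```bash
mkdir -p pics; cat > h.py <<'E'
import numpy as np, cv2, pickle
from workcell import bot
def snap(n,f):
    c=bot.camera(n); cv2.imwrite(f'pics/{f}.png',c['image'][:,:,::-1]); pickle.dump(c,open(f'pics/{f}.pkl','wb')); return c
def load(f): return pickle.load(open(f'pics/{f}.pkl','rb'))
def cloud(c):
    R=cv2.Rodrigues(np.array(c['rvec'],float))[0]; t=np.array(c['tvec'],float).ravel()
    z=c['range_z']; v,u=np.mgrid[:z.shape[0],:z.shape[1]]
    P=np.stack([(u-c['cx'])/c['fx']*z,(v-c['cy'])/c['fy']*z,z],-1)
    W=(P-t)@R; W[z==0]=np.nan; return W
def ray(c,u,v,h):
    R=cv2.Rodrigues(np.array(c['rvec'],float))[0]; t=np.array(c['tvec'],float).ravel()
    o=-R.T@t; d=R.T@np.array([(u-c['cx'])/c['fx'],(v-c['cy'])/c['fy'],1]); return o+d*(h-o[2])/d[2]
E
python3 - <<'E'
from h import *
a=snap('scene','s0'); b=snap('side','d0')
for c in(a,b):
    R=cv2.Rodrigues(np.array(c['rvec'],float))[0]; print(-R.T@np.array(c['tvec']).ravel(), R[2], c['fx'])
o=bot.get_obs(); print(o)
E
```

```text
[0.1488177  0.96153837 0.55610467] [ 0.37838143 -0.81333813 -0.44193731] 520.6148836875166
[0.58116559 0.77989352 0.63439219] [-0.04256254 -0.7504686  -0.65953416] 383.4536459606735
{'clock': 0.1, 'joint_pos': array([-1.24302511e+00,  2.41337770e-01,  3.88164879e-03,  1.33521495e+00,
        1.49408059e-05,  1.57080395e+00]), 'joint_vel': array([-0.00045505, -0.0011998 ,  0.00078779,  0.00196257, -0.00071665,
        0.00127343]), 'tau': array([-5.92307242e-04, -3.73137367e+01,  2.53010434e+01,  1.08579968e-02,
       -6.34251521e-06, -1.13029093e-07]), 'eef_pos': array([ 0.16079064, -0.47284881,  0.23051059]), 'tool_rot': array([ 9.86600974e-01,  1.63149134e-01, -1.45568212e-04, -9.26029925e-04]), 'ft_force': array([ 0.75237417, -0.32027823, -0.41600165]), 'ft_torque': array([ 0.04392981,  0.05429154, -0.01988845]), 'grasp_force': 0.0, 'grip_width': 0.08562075862987106}
```

View pics/s0.png

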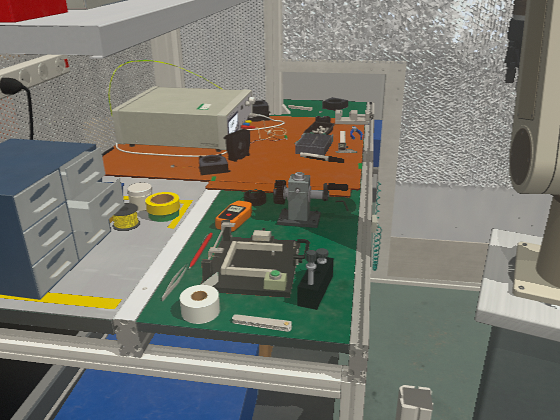

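View pics/d0.png

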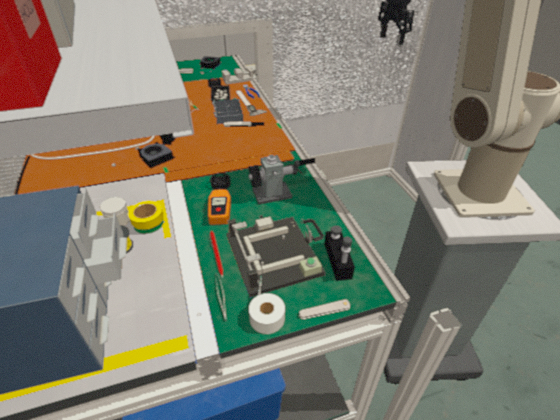

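The scene picture shows the stand at (298,200) with its crank grip to the right at (338,187), and the pin block at (316,280) with its knobs at (311,257) and (322,257). The side picture shows the stand at (270,175), the grip at (305,161) and the block at (340,255). Next I'll measure these from the clouds and look at enlarged crops.

```bash
python3 - <<'E'
from h import *
a=load('s0');b=load('d0')
ca=a['image'][160:320,230:390][:,:,::-1]; cb=b['image'][140:290,220:370][:,:,::-1]
cv2.imwrite('pics/c0.png',np.hstack([cv2.resize(ca,(400,400),interpolation=2),cv2.resize(cb,(400,400),interpolation=2)]))
for n,c in(('s',a),('d',b)):
    W=cloud(c); 
    x,y,z=W[...,0],W[...,1],W[...,2]
    m=(x>.15)&(x<.65)&(y>-.5)&(y<.5)&(z>.035)&(z<.2)
    k,l,st,ce=cv2.connectedComponentsWithStats(m.astype(np.uint8))
    for i in range(1,k):
        if st[i,4]>25:
            P=W[l==i]; print(n,st[i],np.percentile(P,2,0).round(3),np.percentile(P,98,0).round(3))
E
```

```text
s [ 273  172   75   41 1469] [ 0.455 -0.038  0.038] [0.604 0.012 0.115]
s [201 220  34  54 387] [0.594 0.14  0.036] [0.648 0.299 0.069]
s [252 230  19   7  97] [0.563 0.11  0.035] [0.597 0.136 0.038]
s [ 293  239   40   55 1132] [0.402 0.143 0.036] [0.481 0.276 0.103]
s [265 270  21  11 127] [0.472 0.244 0.035] [0.503 0.27  0.045]
s [184 284  34  24 271] [0.551 0.332 0.035] [0.609 0.391 0.037]
s [180 292  10  11  40] [0.592 0.359 0.035] [0.611 0.387 0.037]
d [ 249  155   67   35 1152] [ 0.455 -0.036  0.039] [0.609 0.013 0.114]
d [257 217  16  10  59] [0.561 0.114 0.035] [0.594 0.139 0.038]
d [232 219  29  63 364] [0.591 0.143 0.037] [0.648 0.299 0.068]
d [301 219  24  23 145] [0.452 0.14  0.045] [0.493 0.204 0.053]
d [326 226  30  44 783] [0.401 0.176 0.037] [0.439 0.276 0.103]
d [306 258  11  10  86] [0.475 0.248 0.035] [0.495 0.267 0.046]
```

View pics/c0.png

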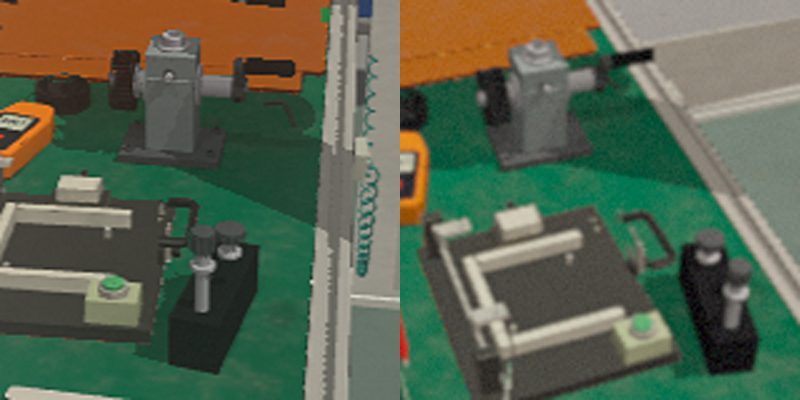

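The crop shows the lock pin (narrow ribbed knob, shank showing) in the near, +y end of the block. The short pin with the wide flat knob is in the other end. The crank grip points towards the robot, with its spindle nearly along world x.

```bash
python3 - <<'E'
from h import *
f=lambda P:(len(P),np.percentile(P,3,0).round(4),np.median(P,0).round(4),np.percentile(P,97,0).round(4))
for n in('s0','d0'):
    c=load(n);W=cloud(c);x,y,z=W[...,0],W[...,1],W[...,2]; im=c['image'].astype(int)
    S=(x>.4)&(x<.65)&(y>-.08)&(y<.06)
    print(n,'bush',f(W[S&(z>.111)&(z<.125)]))
    H=W[S&(z>.1)&(z<.107)]; print(' housing top',f(H), cv2.minAreaRect(H[:,:2].astype(np.float32)*1000))
    B=W[S&(z>.007)&(z<.013)]; print(' base',f(B), cv2.minAreaRect(B[:,:2].astype(np.float32)*1000))
    K=(x>.36)&(x<.46)&(y>.1)&(y<.33)
    print(' pin',f(W[K&(z>.09)&(z<.11)])); print(' collar',f(W[K&(z>.069)&(z<.08)])); print(' short',f(W[K&(z>.058)&(z<.067)&(y<.22)]))
    T=W[K&(z>.037)&(z<.043)]; print(' block',f(T),cv2.minAreaRect(T[:,:2].astype(np.float32)*1000))
    G=(im.max(2)<70)&(z>.03)&(x>.38)&(x<.47)&(y>-.1)&(y<.06); P=W[G]
    print(' grip',f(P)); v,u=np.where(G); print(u.min(),u.max(),v.min(),v.max())
    for lo in np.arange(.4,.48,.01):
        Q=P[(P[:,0]>=lo)&(P[:,0]<lo+.01)]
        if len(Q)>3: print('   ',round(lo,2),len(Q),Q.mean(0).round(4),Q[:,2].max().round(4),Q[:,1].max().round(4))
E
```

```text
s0 bush (50, array([ 0.5469, -0.03  ,  0.1119]), array([ 0.5564, -0.0203,  0.116 ]), array([ 0.5649, -0.0126,  0.1183]))
 housing top (239, array([ 0.4501, -0.0413,  0.1005]), array([ 0.538 , -0.0173,  0.1051]), array([0.5781, 0.0036, 0.1068])) ((515.0536499023438, -32.068214416503906), (131.50201416015625, 54.733551025390625), 12.585710525512695)
 base (319, array([ 0.5099, -0.0543,  0.0073]), array([ 0.5425, -0.0049,  0.0113]), array([0.5999, 0.017 , 0.0128])) ((555.9088745117188, -20.38671112060547), (92.20980834960938, 68.78904724121094), 13.463693618774414)
 pin (111, array([0.4109, 0.251 , 0.0907]), array([0.4176, 0.2607, 0.0996]), array([0.4277, 0.266 , 0.1038]))
 collar (52, array([0.4106, 0.2532, 0.0704]), array([0.4171, 0.2608, 0.0769]), array([0.4262, 0.2659, 0.0794]))
 short (96, array([0.4139, 0.1756, 0.0586]), array([0.4238, 0.1891, 0.0634]), array([0.4344, 0.1973, 0.0656]))
 block (543, array([0.402 , 0.1715, 0.0377]), array([0.4162, 0.237 , 0.0411]), array([0.437 , 0.2755, 0.0427])) ((422.04595947265625, 220.5250701904297), (36.94953536987305, 112.89596557617188), 4.9
[... 964 characters left out ...]
254, 0.2668, 0.1037]))
 collar (39, array([0.4092, 0.2533, 0.0731]), array([0.4183, 0.262 , 0.0761]), array([0.4248, 0.2665, 0.0793]))
 short (78, array([0.4135, 0.1778, 0.0587]), array([0.4234, 0.188 , 0.0628]), array([0.4337, 0.1979, 0.0655]))
 block (476, array([0.4006, 0.1749, 0.0381]), array([0.4243, 0.2361, 0.0402]), array([0.439 , 0.2763, 0.0422])) ((420.3244323730469, 222.54470825195312), (37.18851852416992, 111.35765075683594), 5.304586410522461)
 grip (38, array([ 0.4483, -0.0268,  0.0973]), array([ 0.4598, -0.022 ,  0.1022]), array([ 0.4692, -0.0181,  0.1045]))
306 314 159 163
    0.45 16 [ 0.4548 -0.023   0.1012] 0.1042 -0.0198
    0.46 19 [ 0.4652 -0.0212  0.1016] 0.1058 -0.0156
```

The measurements agree with the given sizes:

| Item | Position (m) | Orientation / notes |
|---|---|---|
| Stand and bush | (0.555, -0.020) | x axis heading about 13.5° |
| Crank axis | (0.470, -0.040, 0.068) | – |
| Crank grip | – | about 26° off vertical, towards +y |
| Lock pin | (0.418, 0.258) | – |

I'll move towards the pin with the tool aligned to the stand.

>>> jog_arm(deltas=[{"delta_pos":[0.787,-1,0],"yaw":0.118,"fingers":0.6},{"delta_pos":[0.787,-1,0],"yaw":0.118,"fingers":0.6},{"delta_pos":[0.787,-1,0],"yaw":0.118,"fingers":0.6},{"delta_pos":[0.787,-1,0],"yaw":0.118,"fingers":0.6},{"delta_pos":[0.787,-1,0],"yaw":0.118,"fingers":0.6},{"delta_pos":[0.787,-1,0],"yaw":0.118,"fingers":0.6},{"delta_pos":[0.787,-1,0],"yaw":0.118,"fingers":0.6},{"delta_pos":[0.787,-1,0],"yaw":0.118,"fingers":0.6},{"delta_pos":[0.787,-1,0],"yaw":0.118,"fingers":0.6}])

```text
clock: 1.0
eef_pos: [0.2883, -0.1102, 0.2312]
tool_rot: [0.993, 0.121, 0.0, -0.001]
ft_force: [0.8, -0.4, -0.5]
grip_width: 0.0516
grasp_force: 0.0
```

>>> jog_arm(deltas=[{"delta_pos":[0.7,-1,0],"yaw":0,"fingers":0.5},{"delta_pos":[0.7,-1,0],"yaw":0,"fingers":0.5},{"delta_pos":[0.7,-1,0],"yaw":0,"fingers":0.5},{"delta_pos":[0.7,-1,0],"yaw":0,"fingers":0.5},{"delta_pos":[0.7,-1,0],"yaw":0,"fingers":0.5},{"delta_pos":[0.7,-1,0],"yaw":0,"fingers":0.5},{"delta_pos":[0.7,-1,0],"yaw":0,"fingers":0.5},{"delta_pos":[0.7,-1,0],"yaw":0,"fingers":0.5},{"delta_pos":[0.7,-1,0],"yaw":0,"fingers":0.5}])

```text
clock: 1.9
eef_pos: [0.4426, 0.146, 0.2305]
tool_rot: [0.989, 0.147, -0.004, -0.018]
ft_force: [0.5, -0.8, -0.3]
grip_width: 0.0429
grasp_force: 0.0
```

```bash
cat >> h.py <<'E'
def go(T,head=None):
    o=bot.get_obs(); q=o['tool_rot']
    from scipy.spatial.transform import Rotation as Ro
    R=Ro.from_quat(q).as_matrix(); h=np.arctan2(R[1,0],R[0,0])
    d=R.T@(np.array(T)-o['eef_pos'])
    print('t',o['clock'],'tcp',o['eef_pos'].round(4),'head',h.round(4),'delta',(d/.3).round(4),'F',o['ft_force'].round(1),'w',round(o['grip_width'],4))
    if head is not None: print('yaw',((h-head)/(np.pi/4)).round(4))
E
python3 - <<'E'
from h import *
c=snap('wrist','w1'); go([.418,.258,.115],.2356)
W=cloud(c);x,y,z=W[...,0],W[...,1],W[...,2]
m=(z>.085)&(z<.11)&(x>.36)&(x<.47)&(y>.2)&(y<.32)
P=W[m]; print(len(P), np.percentile(P,[3,50,97],axis=0).round(4))
P=P[P[:,2]>.098]; print(cv2.minEnclosingCircle(P[:,:2].astype(np.float32)*1000))
m=(z>.056)&(z<.07)&(x>.36)&(x<.47)&(y>.13)&(y<.24);P=W[m]; print('short',len(P),cv2.minEnclosingCircle(P[:,:2].astype(np.float32)*1000) if len(P) else 0)
E
```

```text
t 1.95 tcp [0.4429 0.1463 0.2306] head 0.2961 delta [ 0.0297 -0.3656  0.3993] F [ 2.   0.4 -0.3] w 0.043
yaw 0.077
361 [[0.4134 0.2491 0.0892]
 [0.4222 0.2558 0.1009]
 [0.4286 0.2642 0.1028]]
((420.3559875488281, 257.3588562011719), 9.03451919555664)
short 383 ((427.1021728515625, 186.3896026611328), 12.053573608398438)
```

View pics/w1.png

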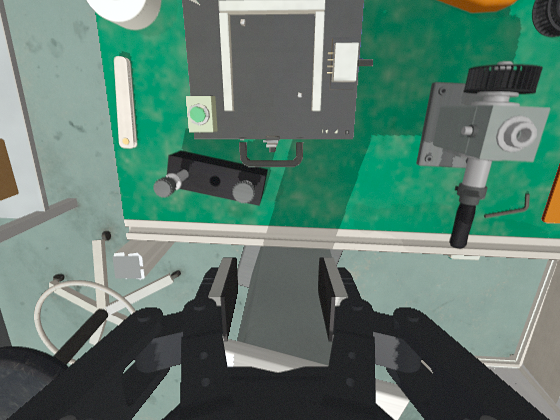

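The wrist view shows the lock pin at (168,185), the short pin at (243,188), the stand bush at (517,135) and the crank grip at (462,225). The arm was still lagging, so I'll let it settle before working out the next move.

>>> jog_arm(deltas=[{"delta_pos":[0,-0.1,0],"yaw":0,"fingers":0.5},{"delta_pos":[0,-0.1,0],"yaw":0,"fingers":0.5},{"delta_pos":[0,-0.1,0],"yaw":0,"fingers":0.5},{"delta_pos":[0,-0.1,0],"yaw":0,"fingers":0.5}])

```text
clock: 2.35
eef_pos: [0.4375, 0.1593, 0.2327]
tool_rot: [0.987, 0.158, -0.004, -0.025]
ft_force: [-0.7, -0.4, -0.7]
grip_width: 0.0426
grasp_force: 0.0
```

```bash
python3 - <<'E'
from h import *
go([.419,.258,.115],.2356); print(bot.get_obs()['tool_rot'],bot.get_obs()['joint_pos'])
E
```

```text
t 2.35 tcp [0.4375 0.1593 0.2327] head 0.3174 delta [ 0.0445 -0.3118  0.4086] F [-0.7 -0.4 -0.7] w 0.0426
yaw 0.1042
[ 0.98712298  0.15797673 -0.00443416 -0.02473676] [ 0.31635104  0.17237454 -0.07855919  1.32085417  0.05025759  3.14053506]
```

Joint 6 has hit its limit. I'll turn the tool back about 28° for the pin grasp; the round knob allows any heading.

>>> jog_arm(deltas=[{"delta_pos":[0.04,-0.25,0],"yaw":-0.62,"fingers":0.5},{"delta_pos":[0.04,-0.25,0],"yaw":-0.62,"fingers":0.5},{"delta_pos":[0.04,-0.25,0],"yaw":-0.62,"fingers":0.5},{"delta_pos":[0.04,-0.25,0],"yaw":-0.62,"fingers":0.5},{"delta_pos":[0.04,-0.25,0],"yaw":-0.62,"fingers":0.5},{"delta_pos":[0.04,-0.25,0],"yaw":-0.62,"fingers":0.5},{"delta_pos":[0.04,-0.25,0],"yaw":-0.62,"fingers":0.5}])

```text
clock: 3.05
eef_pos: [0.4259, 0.2341, 0.2363]
tool_rot: [0.92, 0.391, 0.002, -0.025]
ft_force: [-0.1, -0.4, 0.6]
grip_width: 0.0428
grasp_force: 0.0
```

```bash
python3 - <<'E'
from h import *
go([.419,.258,.13],.8); print(bot.get_obs()['tool_rot'],bot.get_obs()['joint_pos'].round(3))
E
```

```text
t 3.05 tcp [0.4259 0.2341 0.2363] head 0.8028 delta [ 0.0332 -0.0557  0.3581] F [-0.1 -0.4  0.6] w 0.0428
yaw 0.0035
[ 0.9201264   0.39080839  0.00157844 -0.02517372] [ 0.471  0.205 -0.029  1.331  0.05   2.81 ]
```

Hitting the limit left a 3° tilt in the command, with tool z leaning towards about (-0.33, 0.94). If the pads close along the tilt axis (heading about 1.91), the pin still hangs vertical, so I'll use that heading for the pin.

>>> jog_arm(deltas=[{"delta_pos":[0.036,-0.062,0.225],"yaw":-0.19,"fingers":0.6},{"delta_pos":[0.036,-0.062,0.225],"yaw":-0.38,"fingers":0.6},{"delta_pos":[0.036,-0.062,0.225],"yaw":-0.57,"fingers":0.6},{"delta_pos":[0.036,-0.062,0.225],"yaw":-0.76,"fingers":0.6},{"delta_pos":[0.036,-0.062,0.225],"yaw":-0.95,"fingers":0.6},{"delta_pos":[0.036,-0.062,0.225],"yaw":-1,"fingers":0.6}])

```text
clock: 3.65
eef_pos: [0.4189, 0.2581, 0.1698]
tool_rot: [0.699, 0.714, 0.011, -0.023]
ft_force: [0.5, -0.2, -0.1]
grip_width: 0.0515
grasp_force: 0.0
```

```bash
python3 - <<'E'
from h import *
go([.419,.258,.12],1.91); print(bot.get_obs()['joint_pos'].round(3))
E
```

```text
t 3.65 tcp [0.4189 0.2581 0.1698] head 1.5919 delta [-0.0082  0.0029  0.1659] F [ 0.5 -0.2 -0.1] w 0.0515
yaw -0.405
[ 0.521  0.254 -0.142  1.165  0.05   2.071]
```

>>> jog_arm(deltas=[{"delta_pos":[-0.008,0.003,0.16],"yaw":-0.19,"fingers":0.6},{"delta_pos":[-0.008,0.003,0.16],"yaw":-0.405,"fingers":0.6},{"delta_pos":[-0.008,0.003,0.16],"yaw":-0.405,"fingers":0.6},{"delta_pos":[-0.008,0.003,0.16],"yaw":-0.405,"fingers":0.6}])

```text
clock: 4.05
eef_pos: [0.4197, 0.2584, 0.1224]
tool_rot: [0.58, 0.815, 0.015, -0.02]
ft_force: [0.0, 0.5, -0.4]
grip_width: 0.0517
grasp_force: 0.0
```

```bash
python3 - <<'E'
from h import *
c=snap('wrist','w2')
W=cloud(c);x,y,z=W[...,0],W[...,1],W[...,2]
m=(z>.096)&(z<.106)&(x>.38)&(x<.46)&(y>.22)&(y<.3); P=W[m]; print(len(P),P.mean(0) if len(P) else 0, cv2.minEnclosingCircle(P[:,:2].astype(np.float32)*1000) if len(P) else 0)
go([.419,.258,.075],1.91)
E
```

```text
679 [0.41882282 0.25874867 0.10104086] ((419.0328674316406, 257.2139587402344), 9.462153434753418)
t 4.1 tcp [0.4199 0.2586 0.1228] head 1.9051 delta [-0.0089 -0.0037  0.159 ] F [-0.1 -0.3 -0.1] w 0.051
yaw -0.0063
```

View pics/w2.png

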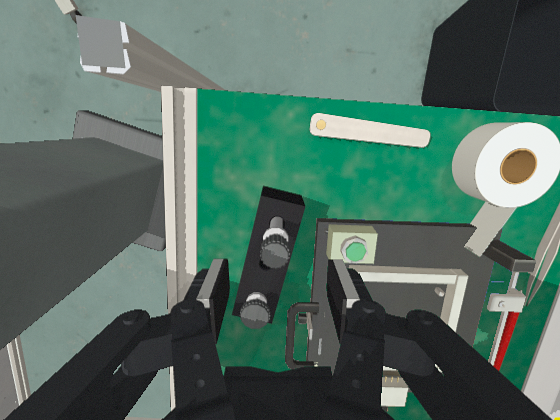

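The lock pin's knob is at (275,247), centred between the fingers, and its cloud centre is (0.419, 0.257). I'll descend and grip.

>>> jog_arm(deltas=[{"delta_pos":[-0.011,-0.003,0.08],"yaw":0,"fingers":0.6},{"delta_pos":[-0.011,-0.003,0.155],"yaw":0,"fingers":0.6},{"delta_pos":[-0.011,-0.003,0.155],"yaw":0,"fingers":0.4},{"delta_pos":[-0.011,-0.003,0.155],"yaw":0,"fingers":0},{"delta_pos":[-0.011,-0.003,0.155],"yaw":0,"fingers":0},{"delta_pos":[-0.011,-0.003,0.155],"yaw":0,"fingers":0},{"delta_pos":[-0.011,-0.003,0.155],"yaw":0,"fingers":0},{"delta_pos":[-0.011,-0.003,0.155],"yaw":0,"fingers":0}])

```text
clock: 4.9
eef_pos: [0.4195, 0.2576, 0.0765]
tool_rot: [0.578, 0.815, 0.016, -0.02]
ft_force: [1.1, -0.1, 4.1]
grip_width: 0.0157
grasp_force: 58.9
```

>>> jog_arm(deltas=[{"delta_pos":[0.0034,0,-0.067],"yaw":0,"fingers":0},{"delta_pos":[0.0068,0,-0.133],"yaw":0,"fingers":0},{"delta_pos":[0.0136,0.001,-0.267],"yaw":0,"fingers":0},{"delta_pos":[0.02,0.001,-0.4],"yaw":0,"fingers":0},{"delta_pos":[0.0256,0.0015,-0.5],"yaw":0,"fingers":0},{"delta_pos":[0.0256,0.0015,-0.5],"yaw":0,"fingers":0}])

```text
clock: 5.5
eef_pos: [0.4212, 0.2586, 0.2303]
tool_rot: [0.578, 0.815, 0.019, -0.019]
ft_force: [0.6, 0.3, -0.6]
grip_width: 0.0157
grasp_force: 59.0
```

```bash
python3 - <<'E'
from h import *
a=snap('side','d1')
go([.5555,-.02,.23],1.91)
W=cloud(a);x,y,z=W[...,0],W[...,1],W[...,2]
for lo,hi in((.14,.16),(.16,.175),(.175,.19),(.19,.215)):
    P=W[(z>lo)&(z<hi)&(abs(x-.42)<.012)&(abs(y-.26)<.025)]; print(len(P),P.mean(0) if len(P) else 0)
cv2.imwrite('pics/c1.png',cv2.resize(a['image'][120:300,250:430][:,:,::-1],(500,500),interpolation=2))
E
```

```text
t 5.55 tcp [0.4201 0.2579 0.2276] head 1.9081 delta [-1.0219  0.1197 -0.0598] F [-0.4 -0.4 -1.2] w 0.0157
yaw -0.0025
5 [0.42003052 0.26157435 0.15771205]
24 [0.42052287 0.26249113 0.16868322]
34 [0.42064818 0.26226769 0.1822898 ]
62 [0.42042792 0.26241223 0.2022036 ]
```

View pics/c1.png

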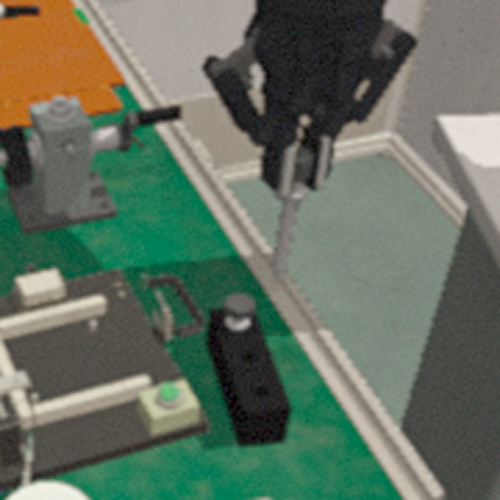

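The pin hangs vertical in the gripper at about (285,235) in the crop, clear of the block. Next I'll carry it to the bush.

>>> jog_arm(deltas=[{"delta_pos":[-0.1,0.012,-0.006],"yaw":0,"fingers":0},{"delta_pos":[-0.23,0.027,-0.014],"yaw":0,"fingers":0},{"delta_pos":[-0.36,0.042,-0.022],"yaw":0,"fingers":0},{"delta_pos":[-0.49,0.057,-0.03],"yaw":0,"fingers":0},{"delta_pos":[-0.62,0.073,-0.037],"yaw":0,"fingers":0},{"delta_pos":[-0.75,0.088,-0.045],"yaw":0,"fingers":0},{"delta_pos":[-0.87,0.102,-0.051],"yaw":0,"fingers":0},{"delta_pos":[-0.95,0.111,-0.057],"yaw":0,"fingers":0},{"delta_pos":[-1,0.117,-0.06],"yaw":0,"fingers":0},{"delta_pos":[-1,0.117,-0.06],"yaw":0,"fingers":0},{"delta_pos":[-1,0.117,-0.06],"yaw":0,"fingers":0}])

```text
clock: 6.65
eef_pos: [0.5506, -0.0142, 0.2273]
tool_rot: [0.578, 0.815, 0.014, -0.022]
ft_force: [-0.2, 1.0, -0.0]
grip_width: 0.0162
grasp_force: 58.9
```

```bash
cat >> h.py <<'E'
def pinxy(n='d',names=('side','scene')):
    for k in names:
        c=snap(k,n+k); W=cloud(c);x,y,z=W[...,0],W[...,1],W[...,2]
        N=(abs(x-.555)<.03)&(abs(y+.02)<.035)
        for lo,hi in((.111,.12),(.12,.135),(.135,.15),(.15,.165),(.165,.19),(.19,.23)):
            P=W[N&(z>lo)&(z<hi)]
            if len(P): print(k,lo,len(P),P.mean(0).round(4),(P[:,:2].min(0)+P[:,:2].max(0)).round(4)/2,P[:,2].max().round(4))
E
python3 - <<'E'
from h import *
pinxy('p1'); go([.5555,-.02,.2],1.91)
E
```

```text
side 0.111 40 [ 0.5546 -0.0199  0.1146] [ 0.5549  -0.01985] 0.1182
side 0.15 9 [ 0.5473 -0.0114  0.1577] [ 0.54655 -0.0113 ] 0.1634
side 0.165 41 [ 0.5478 -0.01    0.1775] [ 0.54765 -0.0107 ] 0.1898
side 0.19 78 [ 0.5477 -0.0094  0.2143] [ 0.54975 -0.0098 ] 0.2299
scene 0.111 47 [ 0.5557 -0.0204  0.1155] [ 0.5565 -0.0213] 0.1195
scene 0.15 15 [ 0.5498 -0.0128  0.1587] [ 0.5503 -0.0131] 0.164
scene 0.165 54 [ 0.5496 -0.0108  0.1775] [ 0.55005 -0.0109 ] 0.1891
scene 0.19 92 [ 0.5491 -0.0105  0.2107] [ 0.54975 -0.0106 ] 0.2295
t 6.75 tcp [ 0.5507 -0.0135  0.228 ] head 1.9094 delta [-0.0303  0.0079  0.0917] F [-0.8 -0.2 -0.8] w 0.016
yaw -0.0008
```

>>> jog_arm(deltas=[{"delta_pos":[-0.03,0.01,0.05],"yaw":0,"fingers":0},{"delta_pos":[-0.03,0.01,0.1],"yaw":0,"fingers":0},{"delta_pos":[-0.03,0.01,0.1],"yaw":0,"fingers":0},{"delta_pos":[-0.03,0.01,0.1],"yaw":0,"fingers":0},{"delta_pos":[-0.03,0.01,0.1],"yaw":0,"fingers":0}])

```text
clock: 7.25
eef_pos: [0.557, -0.0202, 0.1989]
tool_rot: [0.578, 0.816, 0.015, -0.02]
ft_force: [0.0, -0.4, 0.1]
grip_width: 0.0157
grasp_force: 58.9
```

```bash
python3 - <<'E'
from h import *
pinxy('p2'); go([.5555,-.02,.2],1.91)
a=load('p2side')['image'][100:220,215:335][:,:,::-1]; b=load('p2scene')['image'][120:240,240:360][:,:,::-1]
cv2.imwrite('pics/c2.png',np.hstack([cv2.resize(i,(400,400),interpolation=2) for i in(a,b)]))
E
```

```text
side 0.111 39 [ 0.5543 -0.0195  0.1145] [ 0.5549  -0.02075] 0.117
side 0.12 8 [ 0.5549 -0.0171  0.1286] [ 0.5549  -0.01705] 0.1334
side 0.135 21 [ 0.5548 -0.016   0.1423] [ 0.55485 -0.0152 ] 0.1492
side 0.15 22 [ 0.5547 -0.0158  0.1572] [ 0.55465 -0.01615] 0.1645
side 0.165 37 [ 0.5546 -0.0162  0.1773] [ 0.55445 -0.01615] 0.19
side 0.19 244 [ 0.5542 -0.014   0.2146] [ 0.55395 -0.0185 ] 0.2299
scene 0.111 49 [ 0.5555 -0.0202  0.1157] [ 0.55565 -0.0196 ] 0.1196
scene 0.12 9 [ 0.5571 -0.0197  0.1286] [ 0.55745 -0.02005] 0.1343
scene 0.135 25 [ 0.5555 -0.0174  0.1425] [ 0.55525 -0.01785] 0.1498
scene 0.15 26 [ 0.5558 -0.018   0.1571] [ 0.5555 -0.0186] 0.1642
scene 0.165 45 [ 0.5558 -0.0174  0.1775] [ 0.5563  -0.01715] 0.19
scene 0.19 263 [ 0.5548 -0.015   0.2149] [ 0.5557  -0.02055] 0.2297
t 7.35 tcp [ 0.5572 -0.0205  0.1989] head 1.9086 delta [ 0.0035 -0.0048 -0.0035] F [ 0.1 -0.5 -1.8] w 0.0158
yaw -0.0018
```

View pics/c2.png

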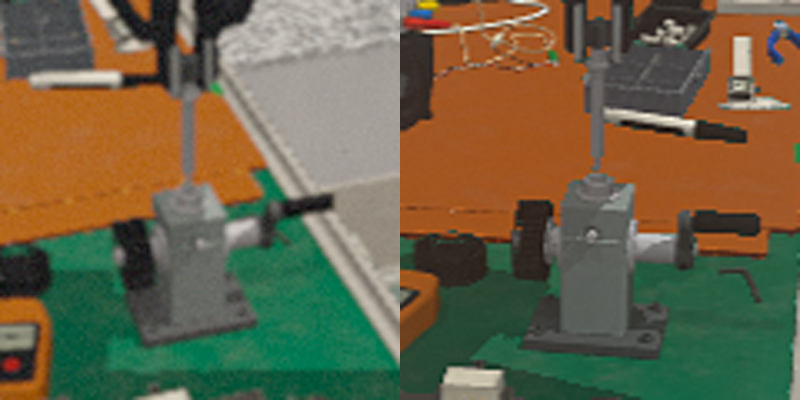

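The pin tip is right above the bush in both views. I'll lower it slowly and watch the force.

>>> jog_arm(deltas=[{"delta_pos":[-0.002,0,0.02],"yaw":0,"fingers":0},{"delta_pos":[-0.003,0,0.035],"yaw":0,"fingers":0},{"delta_pos":[-0.004,0,0.05],"yaw":0,"fingers":0},{"delta_pos":[-0.004,0,0.058],"yaw":0,"fingers":0},{"delta_pos":[-0.004,0,0.065],"yaw":0,"fingers":0},{"delta_pos":[-0.004,0,0.065],"yaw":0,"fingers":0}])

```text
clock: 7.95
eef_pos: [0.5566, -0.0211, 0.1779]
tool_rot: [0.578, 0.815, 0.014, -0.021]
ft_force: [-0.4, -0.3, -1.1]
grip_width: 0.0159
grasp_force: 59.0
```

>>> jog_arm(deltas=[{"delta_pos":[-0.001,0,0.014],"yaw":0,"fingers":0},{"delta_pos":[-0.002,0,0.028],"yaw":0,"fingers":0},{"delta_pos":[-0.0025,0,0.042],"yaw":0,"fingers":0},{"delta_pos":[-0.0025,0,0.047],"yaw":0,"fingers":0},{"delta_pos":[-0.0025,0,0.047],"yaw":0,"fingers":0}])

```text
clock: 8.45
eef_pos: [0.5566, -0.0211, 0.1638]
tool_rot: [0.578, 0.815, 0.014, -0.021]
ft_force: [0.3, 0.1, -0.7]
grip_width: 0.0161
grasp_force: 58.9
```

No contact forces, and the tip is about 5 mm above the spindle. I'll release and rise clear.

>>> jog_arm(deltas=[{"delta_pos":[0,0,0],"yaw":0,"fingers":0.3},{"delta_pos":[0,0,0],"yaw":0,"fingers":0.5},{"delta_pos":[0,0,0],"yaw":0,"fingers":0.6},{"delta_pos":[0,0,0],"yaw":0,"fingers":0.6},{"delta_pos":[0.005,0,-0.1],"yaw":0,"fingers":0.6},{"delta_pos":[0.012,0.001,-0.25],"yaw":0,"fingers":0.6},{"delta_pos":[0.016,0.001,-0.33],"yaw":0,"fingers":0.6},{"delta_pos":[0.016,0.001,-0.33],"yaw":0,"fingers":0.6}])

```text
clock: 9.25
eef_pos: [0.5595, -0.0212, 0.2681]
tool_rot: [0.578, 0.816, 0.017, -0.017]
ft_force: [0.1, -0.5, -1.0]
grip_width: 0.0513
grasp_force: 0.0
```

```bash
python3 - <<'E'
from h import *
pinxy('p3'); go([.4657,-.0263,.2],.2356)
for k in('p3side','p3scene'):
    c=load(k);W=cloud(c);im=c['image'].astype(int);x,y,z=W[...,0],W[...,1],W[...,2]
    P=W[(im.max(2)<70)&(z>.03)&(z<.125)&(x>.38)&(x<.49)&(y>-.1)&(y<.03)]; print(k,len(P),P.mean(0).round(4),P.min(0).round(4),P.max(0).round(4))
E
```

```text
side 0.111 33 [ 0.5549 -0.017   0.1152] [ 0.5548 -0.0186] 0.1198
side 0.12 21 [ 0.5545 -0.0167  0.1276] [ 0.55485 -0.0164 ] 0.1344
side 0.135 22 [ 0.555  -0.0169  0.1427] [ 0.55475 -0.01715] 0.1495
side 0.15 35 [ 0.555  -0.0173  0.1577] [ 0.55445 -0.01815] 0.1636
side 0.165 65 [ 0.5545 -0.0155  0.1784] [ 0.55435 -0.01825] 0.1851
scene 0.111 43 [ 0.5547 -0.0181  0.1162] [ 0.55595 -0.01995] 0.1193
scene 0.12 23 [ 0.5558 -0.0183  0.1275] [ 0.55565 -0.0196 ] 0.135
scene 0.135 26 [ 0.5558 -0.0181  0.1419] [ 0.55595 -0.0185 ] 0.1497
scene 0.15 41 [ 0.5556 -0.0175  0.1582] [ 0.5567 -0.0183] 0.165
scene 0.165 75 [ 0.5553 -0.0164  0.1787] [ 0.5569  -0.01945] 0.187
t 9.35 tcp [ 0.5574 -0.0211  0.2637] head 1.9079 delta [ 0.0742 -0.2944  0.216 ] F [-0.1  0.2 -0.3] w 0.051
yaw 2.1293
p3side 73 [ 0.47   -0.0194  0.101 ] [ 0.4485 -0.028   0.0702] [ 0.4898 -0.0092  0.105 ]
p3scene 135 [ 0.4675 -0.0215  0.1016] [ 0.4464 -0.0323  0.0935] [ 0.4896 -0.0106  0.1082]
```

The pin stands in the bush: knob top is about 0.185, against 0.184 expected when resting on the spindle. Now I'll turn the tool to the crank heading while moving over to the crank.

>>> jog_arm(deltas=[{"delta_pos":[0.03,-0.1,0],"yaw":-0.19,"fingers":0.6},{"delta_pos":[0.06,-0.2,0],"yaw":-0.38,"fingers":0.6},{"delta_pos":[0.074,-0.294,0],"yaw":-0.57,"fingers":0.6},{"delta_pos":[0.074,-0.294,0],"yaw":-0.76,"fingers":0.6},{"delta_pos":[0.074,-0.294,0],"yaw":-0.95,"fingers":0.6},{"delta_pos":[0.074,-0.294,0],"yaw":-1,"fingers":0.6}])

```text
clock: 9.95
eef_pos: [0.4652, -0.0293, 0.2627]
tool_rot: [0.221, 0.975, 0.021, -0.015]
ft_force: [0.3, 0.3, -0.9]
grip_width: 0.051
grasp_force: 0.0
```

```bash
cat >> h.py <<'E'
B=np.array([.5555,-.0202,0]); X=np.array([.9724,.2334,0]); Y=np.array([-.2334,.9724,0]); Z=np.array([0,0,1.])
def tcp(th,s=-.090,lift=0,r=.035):
    th=np.radians(th); g=B+s*X+r*np.sin(th)*Y+(.068+r*np.cos(th)+lift)*Z
    from scipy.spatial.transform import Rotation as Ro
    return g+.019*Ro.from_quat(bot.get_obs()['tool_rot']).as_matrix()[:,2]
E
python3 - <<'E'
from h import *
go(tcp(27,lift=.06),-2.906)
E
```

```text
t 9.95 tcp [ 0.4652 -0.0293  0.2627] head 2.6971 delta [-0.0055 -0.0025  0.4086] F [ 0.3  0.3 -0.9] w 0.051
yaw 7.1341
```

>>> jog_arm(deltas=[{"delta_pos":[-0.005,-0.002,0.13],"yaw":-0.19,"fingers":0.6},{"delta_pos":[-0.005,-0.002,0.26],"yaw":-0.38,"fingers":0.6},{"delta_pos":[-0.005,-0.002,0.36],"yaw":-0.57,"fingers":0.6},{"delta_pos":[-0.005,-0.002,0.4],"yaw":-0.76,"fingers":0.6},{"delta_pos":[-0.005,-0.002,0.4],"yaw":-0.866,"fingers":0.6},{"delta_pos":[-0.005,-0.002,0.4],"yaw":-0.866,"fingers":0.6},{"delta_pos":[-0.005,-0.002,0.4],"yaw":-0.866,"fingers":0.6}])

```text
clock: 10.65
eef_pos: [0.4649, -0.0248, 0.1436]
tool_rot: [-0.115, 0.993, 0.025, -0.007]
ft_force: [0.3, -0.1, 0.6]
grip_width: 0.0514
grasp_force: 0.0
```

```bash
python3 - <<'E'
from h import *
go(tcp(27),-2.906); c=snap('wrist','w3'); W=cloud(c);im=c['image'].astype(int);x,y,z=W[...,0],W[...,1],W[...,2]
m=(im.max(2)<75)&(z>.085)&(z<.115)&(x>.43)&(x<.51)&(y>-.08)&(y<.03); P=W[m]
if len(P): s=(P-B)@np.stack([X,Y,Z],1); print(len(P),np.percentile(s,[2,50,98],axis=0).round(4), P[:,2].max())
a=load('p3scene')
E
```

```text
t 10.65 tcp [ 0.4649 -0.0248  0.1436] head -2.9114 delta [ 0.0017 -0.0101  0.2112] F [ 0.3 -0.1  0.6] w 0.0514
yaw -0.0068
1304 [[-0.1068  0.0084  0.0976]
 [-0.0865  0.0151  0.1031]
 [-0.0635  0.0219  0.1053]] 0.10593863369409257
```

View pics/w3.png

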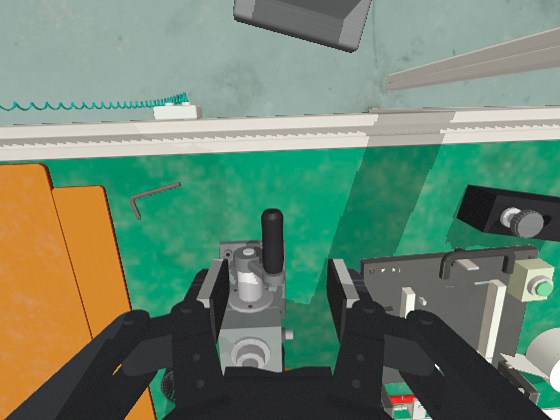

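The wrist view shows the black crank grip at (272,240), between the fingers: lateral 15 mm, top 105.5 mm, so about 27° from vertical. I'll descend and take hold.

>>> jog_arm(deltas=[{"delta_pos":[0.002,-0.012,0.11],"yaw":0,"fingers":0.6},{"delta_pos":[0.002,-0.012,0.211],"yaw":0,"fingers":0.5},{"delta_pos":[0.002,-0.012,0.211],"yaw":0,"fingers":0.4},{"delta_pos":[0.002,-0.012,0.211],"yaw":0,"fingers":0.25},{"delta_pos":[0.002,-0.012,0.211],"yaw":0,"fingers":0},{"delta_pos":[0.002,-0.012,0.211],"yaw":0,"fingers":0},{"delta_pos":[0.002,-0.012,0.211],"yaw":0,"fingers":0},{"delta_pos":[0.002,-0.012,0.211],"yaw":0,"fingers":0}])

```text
clock: 11.5
eef_pos: [0.4656, -0.0252, 0.0822]
tool_rot: [-0.116, 0.993, 0.025, -0.005]
ft_force: [-1.9, 1.9, 4.7]
grip_width: 0.0123
grasp_force: 58.9
```

```bash
cat >> h.py <<'E'
def knob():
    c=snap('side','k'); W=cloud(c);x,y,z=W[...,0],W[...,1],W[...,2]
    P=W[(abs(x-.555)<.014)&(abs(y+.02)<.02)&(z>.12)&(z<.2)]
    print('knob n',len(P),'p90,p95,p98',np.percentile(P[:,2],[90,95,98]).round(4))
def where():
    o=bot.get_obs(); from scipy.spatial.transform import Rotation as Ro
    R=Ro.from_quat(o['tool_rot']).as_matrix(); g=o['eef_pos']-.019*R[:,2]
    s=np.array([(g-B)@X,(g-B)@Y,g[2]-.068]); F=o['ft_force']; th=np.arctan2(s[1],s[2]); a=np.array([np.cos(th),-np.sin(th)]); f=np.array([F@Y,F[2]])
    print('t',o['clock'],'s',s.round(4),'theta',np.degrees(th).round(1),'r',np.hypot(*s[1:]).round(4),'F',F.round(1),'Ftan',(f@a).round(1),'Frad',(f@[np.sin(th),np.cos(th)]).round(1),'w',round(o['grip_width'],4))
    return np.degrees(th)
def arc(th0,targets,r=.035):
    # normalised tool deltas from angle th0 to each target angle
    from scipy.spatial.transform import Rotation as Ro
    R=Ro.from_quat(bot.get_obs()['tool_rot']).as_matrix()
    p=lambda t:r*(np.sin(np.radians(t))*Y+np.cos(np.radians(t))*Z)
    for t in targets: print(t,((R.T@(p(t)-p(th0)))/.3).round(4).tolist())
E
python3 - <<'E'
from h import *
knob(); print(where()); arc(27,[30,34,38,42,46])
E
```

```text
knob n 138 p90,p95,p98 [0.1835 0.184  0.1844]
t 11.55 s [-0.0886  0.0152  0.0331] theta 24.7 r 0.0364 F [-1.6  1.2  5.7] Ftan -1.0 Frad 5.8 w 0.0124
24.69655977056372
30 [0.0, 0.0052, 0.0032]
34 [0.0, 0.0119, 0.0078]
38 [0.0, 0.0182, 0.013]
42 [0.0, 0.0242, 0.0185]
46 [0.0, 0.0298, 0.0244]
```

The grip is held, with light forces. The pin's baseline knob top is 0.184. I'll turn towards negative angles and check the pin after each step.

```bash
python3 - <<'E'
from h import *
a=27
for b in (13,1,-11,-23,-35,-47,-59,-71,-83,-95,-107,-119):
    print('from',a); arc(a,[round(a+(b-a)*k/4,2) for k in(1,2,3,4)]); a=b
E
```

```text
from 27
23.5 [-0.0, -0.0063, -0.0034]
20.0 [-0.0, -0.0128, -0.0063]
16.5 [-0.0, -0.0194, -0.0089]
13.0 [-0.0001, -0.0262, -0.0111]
from 13
10.0 [-0.0, -0.0059, -0.0015]
7.0 [-0.0, -0.0119, -0.0027]
4.0 [-0.0, -0.0179, -0.0036]
1.0 [-0.0001, -0.024, -0.0042]
from 1
-2.0 [-0.0, -0.0061, -0.0003]
-5.0 [-0.0, -0.0122, -0.0002]
-8.0 [-0.0001, -0.0183, 0.0002]
-11.0 [-0.0001, -0.0244, 0.0009]
from -11
-14.0 [-0.0, -0.006, 0.001]
-17.0 [-0.0, -0.012, 0.0024]
-20.0 [-0.0001, -0.0179, 0.004]
-23.0 [-0.0001, -0.0237, 0.0059]
from -23
-26.0 [-0.0, -0.0057, 0.0022]
-29.0 [-0.0001, -0.0112, 0.0048]
-32.0 [-0.0001, -0.0166, 0.0076]
-35.0 [-0.0001, -0.0219, 0.0107]
from -35
-38.0 [-0.0, -0.0051, 0.0034]
-41.0 [-0.0001, -0.01, 0.007]
-44.0 [-0.0001, -0.0147, 0.0109]
-47.0 [-0.0001, -0.0192, 0.0151]
from -47
-50.0 [-0.0, -0.0043, 0.0044]
-53.0 [-0.0001, -0.0083, 0.0089]
-56.0 [-0.0001, -0.0121, 0.0137]
-59.0 [-0.0001, -0.0156, 0.0187]
from -59
-62.0 [-0.0, -0.0033, 0.0052]
-65.0 [-0.0001, -0.0063, 0.0105]
-68.0 [-0.0001, -0.009, 0.016]
-71.0 [-0.0001, -0.0114, 0.0216]
from -71
-74.0 [-0.0, -0.0021, 0.0057]
-77.0 [-0.0001, -0.004, 0.0116]
-80.0 [-0.0001, -0.0055, 0.0175]
-83.0 [-0.0001, -0.0067, 0.0235]
from -83
-86.0 [-0.0, -0.0009, 0.006]
-89.0 [-0.0, -0.0015, 0.0121]
-92.0 [-0.0001, -0.0017, 0.0182]
-95.0 [-0.0001, -0.0017, 0.0243]
from -95
-98.0 [-0.0, 0.0004, 0.0061]
-101.0 [-0.0, 0.0011, 0.0122]
-104.0 [-0.0001, 0.0021, 0.0182]
-107.0 [-0.0001, 0.0034, 0.0241]
from -107
-110.0 [-0.0, 0.0016, 0.0059]
-113.0 [-0.0, 0.0036, 0.0117]
-116.0 [-0.0, 0.0058, 0.0174]
-119.0 [-0.0, 0.0084, 0.0229]
```

>>> jog_arm(deltas=[{"delta_pos":[0,-0.0063,-0.0034],"yaw":0,"fingers":0},{"delta_pos":[0,-0.0128,-0.0063],"yaw":0,"fingers":0},{"delta_pos":[0,-0.0194,-0.0089],"yaw":0,"fingers":0},{"delta_pos":[0,-0.0262,-0.0111],"yaw":0,"fingers":0},{"delta_pos":[0,-0.0262,-0.0111],"yaw":0,"fingers":0}])

```text
clock: 12.05
eef_pos: [0.4674, -0.0327, 0.0854]
tool_rot: [-0.116, 0.993, 0.025, -0.005]
ft_force: [-3.5, 3.9, 10.7]
grip_width: 0.0127
grasp_force: 59.7
```

```bash
python3 - <<'E'
from h import *
knob(); where()
E
```

```text
knob n 137 p90,p95,p98 [0.1833 0.1838 0.1841]
t 12.1 s [-0.0886  0.0074  0.0364] theta 11.5 r 0.0372 F [-3.4  2.8 10.7] Ftan 1.3 Frad 11.2 w 0.0117
```

>>> jog_arm(deltas=[{"delta_pos":[0,-0.006,-0.006],"yaw":0,"fingers":0},{"delta_pos":[0,-0.012,-0.0107],"yaw":0,"fingers":0},{"delta_pos":[0,-0.018,-0.0116],"yaw":0,"fingers":0},{"delta_pos":[0,-0.024,-0.0122],"yaw":0,"fingers":0},{"delta_pos":[0,-0.024,-0.0122],"yaw":0,"fingers":0}])

```text
clock: 12.6
eef_pos: [0.4695, -0.0409, 0.0876]
tool_rot: [-0.115, 0.993, 0.024, -0.005]
ft_force: [3.5, 0.2, 1.3]
grip_width: 0.0123
grasp_force: 58.9
```

```bash
python3 - <<'E'
from h import *
knob(); where()
E
```

```text
knob n 140 p90,p95,p98 [0.1829 0.1836 0.1843]
t 12.65 s [-0.0884 -0.001   0.0386] theta -1.5 r 0.0386 F [3.8 0.5 2. ] Ftan -0.3 Frad 2.0 w 0.0123
```

>>> jog_arm(deltas=[{"delta_pos":[0,-0.0061,-0.001],"yaw":0,"fingers":0},{"delta_pos":[0,-0.0122,-0.001],"yaw":0,"fingers":0},{"delta_pos":[0,-0.0183,-0.0005],"yaw":0,"fingers":0},{"delta_pos":[0,-0.0244,0],"yaw":0,"fingers":0},{"delta_pos":[0,-0.0244,0],"yaw":0,"fingers":0}])

```text
clock: 13.15
eef_pos: [0.4712, -0.0479, 0.0874]
tool_rot: [-0.116, 0.993, 0.024, -0.005]
ft_force: [5.2, 1.2, 1.6]
grip_width: 0.012
grasp_force: 58.9
```

```bash
python3 - <<'E'
from h import *
knob(); where()
E
```

```text
knob n 120 p90,p95,p98 [0.1754 0.1759 0.1764]
t 13.2 s [-0.0884 -0.0082  0.0383] theta -12.1 r 0.0392 F [4.6 1.1 1.2] Ftan 0.2 Frad 1.2 w 0.0122
```

The pin dropped 8 mm (knob top 0.184 → 0.176) with almost no tangential force. I'll advance 4° more, since the drop happens on the entering side, then let go of the grip and rise.

>>> jog_arm(deltas=[{"delta_pos":[0,-0.004,0.0006],"yaw":0,"fingers":0},{"delta_pos":[0,-0.008,0.0014],"yaw":0,"fingers":0},{"delta_pos":[0,-0.008,0.0014],"yaw":0,"fingers":0},{"delta_pos":[0,-0.008,0.0014],"yaw":0,"fingers":0.3},{"delta_pos":[0,-0.008,0.0014],"yaw":0,"fingers":0.4},{"delta_pos":[0,-0.008,0.0014],"yaw":0,"fingers":0.4},{"delta_pos":[0,-0.004,-0.1],"yaw":0,"fingers":0.4},{"delta_pos":[0,0,-0.25],"yaw":0,"fingers":0.2},{"delta_pos":[0,0.01,-0.42],"yaw":0,"fingers":0},{"delta_pos":[0,0.01,-0.42],"yaw":0,"fingers":0},{"delta_pos":[0,0.01,-0.42],"yaw":0,"fingers":0}])

```text
clock: 14.3
eef_pos: [0.4719, -0.0509, 0.214]
tool_rot: [-0.116, 0.993, 0.024, -0.005]
ft_force: [-0.1, 0.6, -0.7]
grip_width: 0.0004
grasp_force: 0.0
```

```bash
python3 - <<'E'
from h import *
knob(); go([.5557,-.0205,.2],-2.906)
E
```

```text
knob n 121 p90,p95,p98 [0.1754 0.1763 0.1766]
t 14.35 tcp [ 0.4708 -0.0507  0.2125] head -2.9097 delta [-0.2987  0.031   0.0413] F [-0.5  0.6 -0.4] w -0.0003
yaw -0.0048
```

>>> jog_arm(deltas=[{"delta_pos":[-0.1,0.01,0.01],"yaw":0,"fingers":0},{"delta_pos":[-0.22,0.022,0.025],"yaw":0,"fingers":0},{"delta_pos":[-0.298,0.031,0.041],"yaw":0,"fingers":0},{"delta_pos":[-0.298,0.031,0.041],"yaw":0,"fingers":0},{"delta_pos":[-0.298,0.031,0.041],"yaw":0,"fingers":0},{"delta_pos":[-0.298,0.031,0.041],"yaw":0,"fingers":0}])

```text
clock: 14.95
eef_pos: [0.5546, -0.0207, 0.1994]
tool_rot: [-0.115, 0.993, 0.025, -0.007]
ft_force: [-0.4, 0.4, 0.0]
grip_width: -0.0002
grasp_force: 0.0
```

```bash
python3 - <<'E'
from h import *
go([.5557,-.0205,.176],-2.906)
E
```

```text
t 14.95 tcp [ 0.5546 -0.0207  0.1994] head -2.9099 delta [-0.0043 -0.0043  0.0779] F [-0.4  0.4  0. ] w -0.0002
yaw -0.0049
```

>>> jog_arm(deltas=[{"delta_pos":[-0.004,-0.002,0.04],"yaw":0,"fingers":0},{"delta_pos":[-0.004,-0.004,0.07],"yaw":0,"fingers":0},{"delta_pos":[-0.004,-0.004,0.08],"yaw":0,"fingers":0},{"delta_pos":[-0.004,-0.0045,0.087],"yaw":0,"fingers":0},{"delta_pos":[-0.004,-0.005,0.094],"yaw":0,"fingers":0},{"delta_pos":[-0.004,-0.005,0.1],"yaw":0,"fingers":0},{"delta_pos":[-0.004,-0.005,0.1],"yaw":0,"fingers":0}])

```text
clock: 15.65
eef_pos: [0.5571, -0.0202, 0.1705]
tool_rot: [-0.116, 0.993, 0.025, -0.006]
ft_force: [-1.0, -0.2, 0.6]
grip_width: -0.0
grasp_force: 0.0
```

```bash
python3 - <<'E'
from h import *
knob(); go([.5557,-.0205,.146],-2.906)
c=load('k'); cv2.imwrite('pics/c3.png',cv2.resize(c['image'][90:210,215:335][:,:,::-1],(480,480),interpolation=2))
E
```

```text
knob n 210 p90,p95,p98 [0.1955 0.198  0.1992]
t 15.7 tcp [ 0.5571 -0.0201  0.1705] head -2.9095 delta [ 0.0042 -0.0044  0.0816] F [ 0.2 -0.7 -0.1] w -0.0
yaw -0.0045
```

View pics/c3.png

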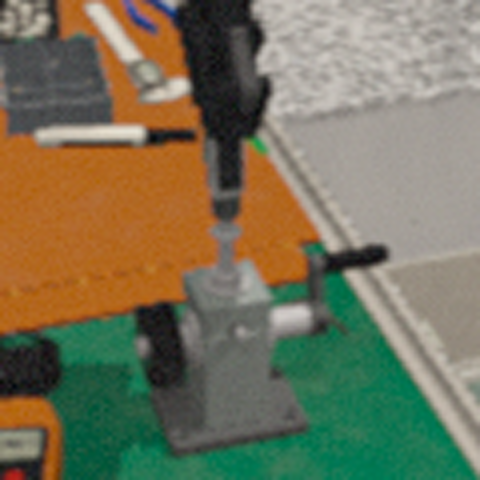

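The fingertips sit on the knob at (225,210) in the crop and the pin has followed them down. I'll keep pushing.

>>> jog_arm(deltas=[{"delta_pos":[0.002,-0.001,0.01],"yaw":0,"fingers":0},{"delta_pos":[0.003,-0.002,0.02],"yaw":0,"fingers":0},{"delta_pos":[0.004,-0.002,0.03],"yaw":0,"fingers":0},{"delta_pos":[0.004,-0.003,0.04],"yaw":0,"fingers":0},{"delta_pos":[0.004,-0.003,0.05],"yaw":0,"fingers":0},{"delta_pos":[0.004,-0.003,0.055],"yaw":0,"fingers":0},{"delta_pos":[0.004,-0.003,0.055],"yaw":0,"fingers":0}])

```text
clock: 16.4
eef_pos: [0.5556, -0.0205, 0.1536]
tool_rot: [-0.116, 0.993, 0.025, -0.006]
ft_force: [0.2, 0.5, -0.4]
grip_width: -0.0003
grasp_force: 0.0
```

>>> jog_arm(deltas=[{"delta_pos":[0,0,0.007],"yaw":0,"fingers":0},{"delta_pos":[0,-0.001,0.014],"yaw":0,"fingers":0},{"delta_pos":[0,-0.001,0.02],"yaw":0,"fingers":0},{"delta_pos":[0,-0.001,0.025],"yaw":0,"fingers":0},{"delta_pos":[0,-0.001,0.029],"yaw":0,"fingers":0},{"delta_pos":[0,-0.001,0.029],"yaw":0,"fingers":0}])

```text
clock: 17.0
eef_pos: [0.5563, -0.0205, 0.1463]
tool_rot: [-0.116, 0.993, 0.024, -0.005]
ft_force: [-0.3, -0.4, 5.0]
grip_width: -0.0001
grasp_force: 2.3
```

The fingertips stopped at 0.1463, where the knob top should be when home, with 5 N. I'll rise and check.

>>> jog_arm(deltas=[{"delta_pos":[0,0,-0.05],"yaw":0,"fingers":0},{"delta_pos":[0,0.005,-0.2],"yaw":0,"fingers":0},{"delta_pos":[0,0.01,-0.3],"yaw":0,"fingers":0},{"delta_pos":[0,0.01,-0.3],"yaw":0,"fingers":0},{"delta_pos":[0,0.01,-0.3],"yaw":0,"fingers":0}])

```text
clock: 17.5
eef_pos: [0.557, -0.0219, 0.2359]
tool_rot: [-0.116, 0.993, 0.024, -0.005]
ft_force: [-0.1, -0.3, -0.8]
grip_width: 0.0005
grasp_force: 0.0
```

```bash
python3 - <<'E'
from h import *
knob(); pinxy('p9',('scene',)); go([.5557,-.0205,.146])
a=load('k')['image'][90:210,215:335][:,:,::-1]; b=load('p9scene')['image'][120:240,240:360][:,:,::-1]
cv2.imwrite('pics/c4.png',np.hstack([cv2.resize(i,(400,400),interpolation=2) for i in(a,b)]))
E
```

```text
knob n 78 p90,p95,p98 [0.1457 0.1462 0.1469]
scene 0.111 39 [ 0.5539 -0.0162  0.116 ] [ 0.55485 -0.0192 ] 0.12
scene 0.12 38 [ 0.5554 -0.0192  0.1261] [ 0.55715 -0.02045] 0.1342
scene 0.135 65 [ 0.5549 -0.0189  0.1428] [ 0.55595 -0.02175] 0.1491
t 17.6 tcp [ 0.5558 -0.0218  0.234 ] head -2.9096 delta [-0.003  -0.0107  0.2931] F [ 0.1  1.  -1.6] w -0.0002
```

View pics/c4.png

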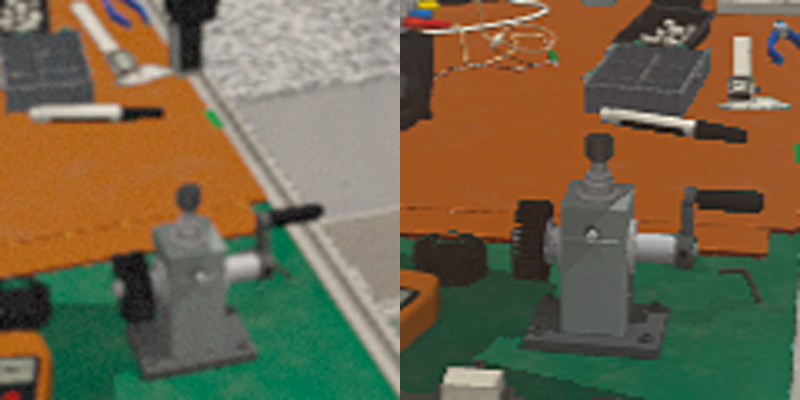

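Both views show the collar on the bush, with the knob at (188,197) and (598,148). The knob top has dropped 37.8 mm from its resting height, so the tip is at about 44 mm. That is fully home, and the gripper is clear.

```bash
python3 -c "
from workcell import bot
print(bot.job_done())"
```

```text
the job is handed in; nothing more can be done
None
```

The spindle is locked and the job is handed in: the lock pin is through it and fully home in the bush (tip about 44 mm above the base, collar on the rim), let go at about 17.6 s; no verdict came back.

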